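# Fasten the drive cover of the tube roller mixer

## Task

The drive cover of the tube roller mixer has just been put back and its two quarter-turn screws are still open. Take the yellow-handled key and, with the key and not with the gripper itself, turn both screws clockwise until they are fully tight, each brass bar in line with its green marks. Then stand the key upright on the round red pad again, leaving everything else on the bench where it is.

Things in the scene. Friction and masses are not known exactly. Their poses are not given: they have to be found in the camera images.
- mixer: dark blue tube roller mixer, fixed. Origin: at bench height under the middle of its drive housing (110 mm along x, 300 mm along y), whose grey top cover is 100 mm above the bench; screws on the cover at x = 0, y = +95 mm (left) and -95 mm (right). Grey rollers (tops at 74 mm) run along +x behind the housing to an end plate, 85 mm high, at x = 280 mm; two tubes lie on them.
- left_screw (a joint): turn of the left screw, rad: 0 = fully open, bar across the cover (along the mixer's x); grows clockwise seen from above; 1.571 = stop, fully tight, bar along the cover's long side (mixer's y), in line with its two green marks. Stays where it is left (friction about 0.06 N m).
- right_screw (a joint): turn of the right screw, rad: 0 = fully open, bar across the cover (along the mixer's x); grows clockwise seen from above; 1.571 = stop, fully tight, bar along the cover's long side (mixer's y), in line with its two green marks. Stays where it is left (friction about 0.06 N m).
- left_screw_bar (a point): brass bar head of the left cover screw: 26 mm long, 7 mm wide, 10 mm high (rounded top), on a dark steel disc of 40 mm diameter, 3 mm thick. Origin: on the screw's axis at the foot of the bar, on top of the disc (103 mm above the bench). x lies along the bar and turns with it, z up.
- right_screw_bar (a point): brass bar head of the right cover screw: 26 mm long, 7 mm wide, 10 mm high (rounded top), on a dark steel disc of 40 mm diameter, 3 mm thick. Origin: on the screw's axis at the foot of the bar, on top of the disc (103 mm above the bench). x lies along the bar and turns with it, z up.
- key: loose key, 160 g, 86 mm high, upright on the red pad. Origin: centre of its underside. Foot 40 (x) x 32 (y) x 22 mm, its underside slot 32 (x) x 10 x 14 mm deep goes over a bar until the foot rests on the steel disc: key and bar origins then meet. Yellow flat handle from 46 to 86 mm height, 56 mm long (x, along the slot), 16 mm thick (y): grip across its thickness. A half turn gives the same key.
- pad: round red pad, 100 mm diameter, 3 mm thick, fixed to the bench. Origin: centre of its underside, at bench height.
- tube_a: capped sample tube, 16 mm diameter, 100 mm long, red cap, lying on the mixer's rollers; to be left alone. Origin under its middle.
- tube_b: the same with a blue cap; to be left alone.
- mouse: black computer mouse 100 x 58 x 30 mm; to be left alone. Origin: centre of its underside.
- tip_box: blue box of pipette tips with a clear lid, 85 x 120 x 58 mm; to be left alone. Origin: centre of its underside.
- jar: specimen jar with a yellow cap, 60 mm diameter, 75 mm high; to be left alone. Origin: centre of its underside.
- rack: green rack with capped tubes, 200 x 70 mm, 104 mm high; to be left alone. Origin: centre of its underside.
- screwdriver: screwdriver with a red handle lying on the bench, does not fit these screws; to be left alone. Origin: underside of its middle.
Things that resemble listed ones, but are neither listed nor needed, are in the scene too. Of the things that look like the key, the smaller one is meant. There is more than one size of the pad; the job needs the smaller.

How it is judged:
By the outcome, as a careful person would: the job done as asked, in the order asked, and still so for the second after the job is handed in, with the robot touching nothing.
It also fails if it takes over 58 s, if anything falls off the work surface, if the arm or the gripper's body presses on something with over 40 N, if the wrist force passes 120 N, or if a joint passes its speed limit or range.

## Robot

A 7-joint arm with a two-finger parallel gripper is mounted at the origin on the work surface. World frame = base frame: x ahead of the robot, y to its left, z up, the work surface at z = 0. Lengths are in m, angles in rad, forces in N, time in s.
With the tool pointing down it reaches from about 0.4 to 0.85 m from the base axis. Payload 10.4 kg.
Tool frame: the origin (TCP) lies between the finger pads; the fingertips stand ahead of it and the grasp point (between the pads) lies 5 mm behind it (manip.tip_extent is the z of the fingertips in the tool frame, in m); z points along the fingers, y is the line along which they close (so a half turn about z gives the same grasp; the last joint's range is limited). The gripper opens to 85 mm and grips with 20 to 120 N. Pads are 22 mm wide; open, the fingers measure 114 mm over their backs; the gripper's body (76 mm by 85 mm) begins 54 mm behind the grasp point. The pads swing forward as they close: fully open they stand 13 mm farther back than shut.
Start: joints at [1.164, 0.332, -0.065, 1.46, 0.022, 1.35, -0.088], TCP at [0.234, -0.58, 0.245] pointing down, gripper open.
Joint ranges: [-2.6, 2.6], [-0.5, 2.12], [-1.47, 1.34], [0.16, 2.42], [-1.27, 4.41], [0.06, 2.06], [-2.6, 2.6]. Speed limits (rad/s): [2.22, 2.22, 2.79, 2.79, 3.14, 3.14, 3.14].

## Interface

Orientations are given as a unit quaternion [x, y, z, w].
In Python, from workcell import status, viewer, manip gives the robot as it stands.
- The arm moves only by the tool play_rows, never from a script. Its argument "plan" is one flat list of numbers, 7 for each row, row after row: the turn, a rotation vector about the tool's x, y, z in degrees, then the shift along the tool's x, y, z in m, then the opening, from 0 (shut) to 1 (fully open). In form: [ax, ay, az, dx, dy, dz, grip, ax, ay, az, dx, dy, dz, grip, ...]. A call has 1 to 20 rows; each row is the pose to reach, as a shift and turn from the pose commanded when the call began, along the tool's axes at that moment; what a row does not reach only later rows make up. A row lasts 1/8 s, in which the tool goes at most 62.5 mm and 10.7 degrees, less where a joint would pass 70% of its speed; a pose out of reach is approached as far as the arm can. A call with a gripper value outside its range is refused whole. The fingers move at their own pace and stop on an object; "squeeze" is the grip in N (left out, the last holds). Time passes only in rows, so rows that repeat a pose let the fingers close. It gives the time, the measured TCP pose, the force, the opening and the grip force at its end, in the units of the state.
- status.get_obs(): the state, without advancing time (a new reading comes with each control period).
- viewer.camera(name): name is "side" or "top"; returns the picture (384x512x3 uint8, red, green, blue); there is no depth.
- viewer.camera_model(name): a dict with "fx", "fy", "cx", "cy" (pixels), "R" (3x3) and "t" (3): a world point X has camera coordinates R X + t. Camera axes: x right, y down, z forward; pixel columns grow to the right and rows downward; lengths in m; the calibration is good to about 2 mm. A picture is of the moment at which its call begins. camera_model takes no time and is no camera call.
- manip.hand_in(): hands the job in; it is judged then, once.
The state is a dict: "clock": time; "joint_pos": joint angles; "joint_velocities": joint speeds; "tau": joint torques, N m; "position": TCP position; "ee_rot": TCP orientation; "ft_force": force on the tool from outside, world axes, zero at the start; "torque": the same for the moment, N m; "grip_width": opening from 0.0 (shut) to 1.0 (fully open); "grasp_force": force on a finger pad.
Only numpy, scipy, OpenCV 4.12 (cv2) and the standard library are available. Lean on these libraries where they do the work, as an engineer would, in place of code of your own. Each camera call takes 0.05 s, during which the arm holds its last target. There are 200 camera calls.

## Working session

There is one attempt and no reset: what is moved stays moved. The work goes in short steps, Python scripts to look and compute and a tool call to move; the robot and the scene stay as the last step left them, time stands still between calls to the robot, and variables do not carry over. Pictures are saved under pics/ and viewed, at most 10 in all, crops included, and the job is handed in when it is done.

Besides the shell and the picture viewer there is one more tool, called after "Emit:" as name(argument=value, ...) on one line, values as JSON. play_rows: Moves the arm, as the interface text tells. Its arguments: {"type":"object","properties":{"plan":{"type":"array","items":{"type":"number"}},"squeeze":{"type":"number"}},"required":["plan"]}

```bash
mkdir -p pics; python3 - <<'E'
from workcell import status, viewer, manip
import cv2,numpy as np
for n in("top","side"):
    im=viewer.camera(n); cv2.imwrite(f"pics/{n}0.png",cv2.cvtColor(cv2.resize(im,(800,600),interpolation=cv2.INTER_CUBIC),cv2.COLOR_RGB2BGR)); cv2.imwrite(f"raw_{n}0.png",im[:,:,::-1])
    m=viewer.camera_model(n); print(n,{k:np.round(v,4).tolist() for k,v in m.items()})
o=status.get_obs(); print(o, manip.tip_extent)
E
```

```text
top {'fx': 394.4105, 'fy': 394.4105, 'cx': 248.3344, 'cy': 197.2773, 'R': [[-0.0017, -0.9999, 0.0144], [-0.9983, 0.0009, -0.0578], [0.0578, -0.0144, -0.9982]], 't': [-0.0837, 0.5333, 1.2115]}
side {'fx': 438.9893, 'fy': 438.9893, 'cx': 251.8253, 'cy': 185.0858, 'R': [[0.9912, -0.1325, 0.002], [-0.0877, -0.6674, -0.7396], [0.0993, 0.7329, -0.6731]], 't': [-0.5348, 0.0591, 1.766]}
{'clock': 0.1, 'joint_pos': array([ 1.16443191,  0.33284663, -0.06471084,  1.46085488,  0.0215738 ,
        1.3499274 , -0.08849773]), 'joint_velocities': array([-0.00101849, -0.00138506, -0.00106539, -0.00185389, -0.00124582,
       -0.00111779, -0.0005319 ]), 'tau': array([ 1.15215753e-03, -6.26749992e+01,  4.92128881e-02, -3.92426419e+01,
        1.63474091e-02,  7.04261867e-03,  9.02163515e-05]), 'position': array([ 0.23389669, -0.5792301 ,  0.24457297]), 'ee_rot': array([ 9.81644331e-01,  1.90719575e-01, -1.43609398e-04, -6.55531421e-04]), 'ft_force': array([ 0.68967645, -0.36632536,  0.18866253]), 'torque': array([ 0.08475904, -0.04298762, -0.0772269 ]), 'grasp_force': 0.0, 'grip_width': 0.9978843527277104} 0.014
```

View pics/top0.png

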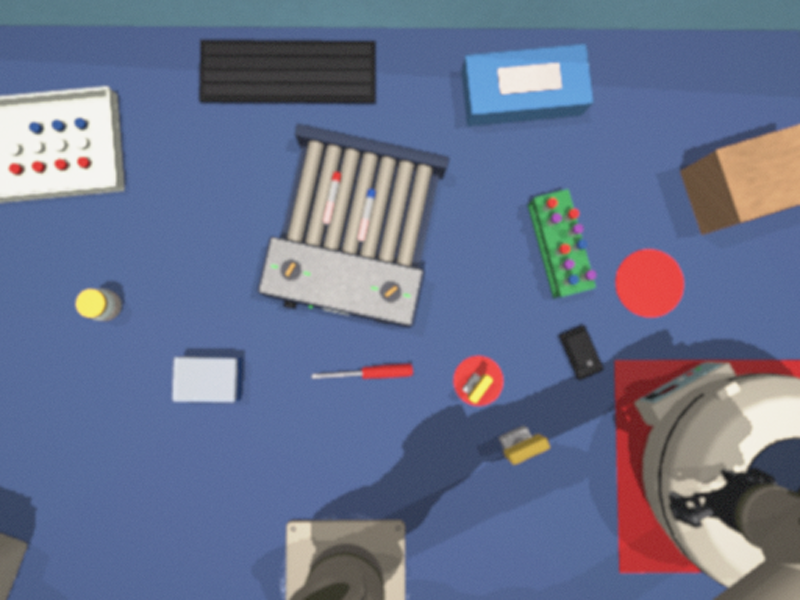

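View pics/side0.png

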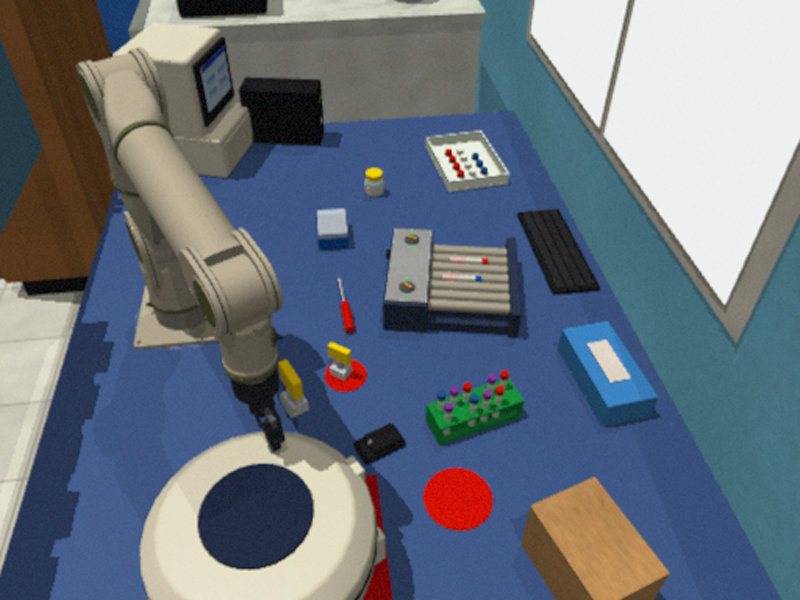

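Key look-alikes in the top view (800x600): one at (480,387) on the small red pad, and a larger one at (525,447) on the bare bench. The first looks smaller (about 32 px against 46 px; 56 mm should be about 31 px). The pads are at (478,381), about 50 px ≈ 100 mm, and (650,283), about 68 px ≈ 133 mm, so the small one is meant. I'll measure and confirm in one enlarged crop.

```bash
cat > lib.py <<'E'
import numpy as np, cv2
from scipy.optimize import minimize
from workcell import status, viewer, manip
def proj(n,P):
    m=viewer.camera_model(n); c=np.asarray(P,float)@np.array(m["R"]).T+m["t"]
    return np.c_[m["fx"]*c[:,0]/c[:,2]+m["cx"], m["fy"]*c[:,1]/c[:,2]+m["cy"]]
def ray(n,uv,z):
    m=viewer.camera_model(n);R=np.array(m["R"]);C=-R.T@m["t"]
    d=R.T@[(uv[0]-m["cx"])/m["fx"],(uv[1]-m["cy"])/m["fy"],1]
    return C+d*(z-C[2])/d[2]
def place(P,x,y,a):
    c,s=np.cos(a),np.sin(a); return np.asarray(P)@np.array([[c,s,0],[-s,c,0],[0,0,1]])+[x,y,0]
def box(lx,ly,z0,z1): return np.array([[i*lx/2,j*ly/2,z] for i in(-1,1) for j in(-1,1) for z in(z0,z1)])
def blob(mask,c):  # component nearest pixel c
    n,l,s,ce=cv2.connectedComponentsWithStats(mask.astype(np.uint8))
    ok=[i for i in range(1,n) if s[i,4]>=8]
    i=min(ok,key=lambda i:np.hypot(*(ce[i]-c))); return l==i
def sil(n,P,S=8):
    im=np.zeros((384*S,512*S),np.uint8); h=cv2.convexHull(((proj(n,P)+.5)*S).astype(np.int32))
    cv2.fillConvexPoly(im,h,255); return cv2.resize(im,(512,384),interpolation=cv2.INTER_AREA)/255.
def fit(P,obs,x0):  # obs: {cam:mask}
    f=lambda p:sum(np.abs(sil(n,place(P,*p))-m).sum()/m.sum() for n,m in obs.items())
    sim=np.array([x0]+[np.add(x0,d) for d in([.008,0,0],[0,.008,0],[0,0,.2])])
    r=minimize(f,x0,method="Nelder-Mead",options=dict(initial_simplex=sim,xatol=1e-4,fatol=1e-3)); return r.x,r.fun
E
cat > m.py <<'E'
from lib import *
I={n:cv2.imread(f"raw_{n}0.png") for n in("top","side")}
H={n:cv2.cvtColor(i,cv2.COLOR_BGR2HSV).astype(int) for n,i in I.items()}
yel={n:(abs(h[...,0]-27)<6)&(h[...,1]>130)&(h[...,2]>90) for n,h in H.items()}
s=1.5625
for name,c in(("small",{"top":(482,388),"side":(340,353)}),("big",{"top":(526,448),"side":(290,380)})):
    ob={n:blob(yel[n],np.array(c[n])/s) for n in c}
    z=.089; g=ray("top",np.argwhere(ob["top"])[:,::-1].mean(0),.07)
    for key in ob.copy(): print(name,key,ob[key].sum(), cv2.minAreaRect(np.argwhere(ob[key])[:,::-1].astype(np.float32)))
    best=min((fit(box(.056,.016,.049,.089),ob,[g[0],g[1],a]) for a in np.arange(0,3.1,.5)),key=lambda r:r[1]); print("fit both",best)
    print([fit(box(.056,.016,.049,.089),{n:ob[n]},best[0]) for n in ob])
red={n:((h[...,0]<6)|(h[...,0]>174))&(h[...,1]>150)&(h[...,2]>90) for n,h in H.items()}
for c in((478,381),(650,283)):
    b=blob(red["top"],np.array(c)/s).astype(np.uint8); k=cv2.findContours(b,0,2)[0][0]
    hull=cv2.convexHull(k); (u,v),r=cv2.minEnclosingCircle(hull); e=cv2.moments(hull)
    cc=np.array([e["m10"],e["m01"]])/e["m00"]; w=ray("top",cc,.003); print("pad",w,cc,"diam",2*np.sqrt(e["m00"]/np.pi)/394*1.2)
out=[]
for n,c in(("top",(500,415)),("side",(320,375)),("top",(340,280)),("side",(408,262))):
    x,y=(np.array(c)/s).astype(int); w,hh=(64,48) if n=="top" else (50,38)
    out.append(cv2.resize(I[n][y-hh:y+hh,x-w:x+w],(400,300),interpolation=cv2.INTER_CUBIC))
cv2.imwrite("pics/crop1.png",np.vstack([np.hstack(out[:2]),np.hstack(out[2:])]))
# screws
for n,cs in(("top",((291,270),(391,292))),("side",((412,239),(407,286)))):
  h=H[n]
  for c in cs:
    c=np.array(c)/s; br=(abs(h[...,0]-17)<9)&(h[...,1]>110)&(h[...,2]>90)
    b=blob(br,c); pts=np.argwhere(b)[:,::-1].astype(float)
    uv=pts.mean(0); w=ray(n,uv,.110); wp=np.array([ray(n,p,.110)[:2] for p in pts]); ev=np.linalg.eigh(np.cov(wp.T))[1][:,-1]
    print(n,"bar",b.sum(),uv,w,"ang",np.degrees(np.arctan2(ev[1],ev[0])))
E
python3 m.py
```

```text
small top 111 ((306.760009765625, 248.3199920654297), (6.400001049041748, 18.000001907348633), 36.869895935058594)
small side 137 ((216.7000274658203, 225.60003662109375), (16.994115829467773, 9.391485214233398), 26.56505012512207)
fit both (array([ 0.37899894, -0.25644008,  2.41440018]), np.float64(0.5868347523134986))
[(array([ 0.37908835, -0.2565392 ,  2.41997509]), np.float64(0.36509450627097684)), (array([ 0.37818417, -0.25363643,  2.27793114]), np.float64(0.18809217117503935))]
big top 249 ((337.0000305175781, 287.0000305175781), (9.838699340820312, 26.832815170288086), 63.43495178222656)
big side 224 ((185.5146942138672, 242.191162109375), (26.925277709960938, 9.603920936584473), 59.036251068115234)
fit both (array([ 0.26468834, -0.33598484,  2.05515779]), np.float64(0.9563333867683619))Traceback (most recent call last):
  File "m.py", line 11, in <module>
    print([fit(box(.056,.016,.049,.089),{n:ob[n]},best[0]) for n in ob])
           ~~~^^^^^^^^^^^^^^^^^^^^^^^^^^^^^^^^^^^^^^^^^^^^
  File "lib.py", line 24, in fit
    r=minimize(f,x0,method="Nelder-Mead",options=dict(initi
[... 286 characters left out ...]
=lambda p:sum(np.abs(sil(n,place(P,*p))-m).sum()/m.sum() for n,m in obs.items())
               ~~~^^^^^^^^^^^^^^^^^^^^^^^^^^^^^^^^^^^^^^^^^^^^^^^^^^^^^^^^^^^^^^^^^^^
  File "lib.py", line 22, in <genexpr>
    f=lambda p:sum(np.abs(sil(n,place(P,*p))-m).sum()/m.sum() for n,m in obs.items())
                          ~~~^^^^^^^^^^^^^^^
  File "lib.py", line 19, in sil
    im=np.zeros((384*S,512*S),np.uint8); h=cv2.convexHull(((proj(n,P)+.5)*S).astype(np.int32))
                                                            ~~~~^^^^^
  File "lib.py", line 5, in proj
    m=viewer.camera_model(n); c=np.asarray(P,float)@np.array(m["R"]).T+m["t"]
ValueError: time passes only in moves, steps and waits
```

```bash
sed -i 's/^def proj/M={n:viewer.camera_model(n) for n in("top","side")}\ndef proj/; s/m=viewer.camera_model(n)/m=M[n]/' lib.py
sed -i 's/(abs(h\[...,0\]-27)<6)&(h\[...,1\]>130)&(h\[...,2\]>90)/(abs(h[...,0]-27)<9)\&(h[...,1]>110)\&(h[...,2]>70)/; s/("big",/#("big",/;s/^for name,c in.*small.*$/for name,c in(("small",{"top":(482,388),"side":(340,353)}),):/' m.py
timeout 300 python3 m.py
```

```text
small top 127 ((306.8800048828125, 248.16000366210938), (6.800000190734863, 18.799999237060547), 36.86989974975586)
small side 145 ((216.7000274658203, 225.60003662109375), (16.994115829467773, 9.391485214233398), 26.56505012512207)
fit both (array([ 0.37869253, -0.25630948, -0.69416278]), np.float64(0.3737356055645174))
[(array([ 0.37843986, -0.25661153, -0.65219789]), np.float64(0.2000926354793886)), (array([ 0.37870758, -0.25510204, -0.76080393]), np.float64(0.15172413793103448))]
pad [ 0.3898274  -0.26422687  0.003     ] [305.76937312 243.18366875] diam 0.09224802484832835
pad [ 0.5856827  -0.61423377  0.003     ] [415.22438851 180.8524164 ] diam 0.129070391920015
top bar 19 [185.52631579 171.84210526] [0.60124982 0.09756751 0.11      ] ang 145.54141242540234
top bar 17 [249.70588235 186.05882353] [ 0.56010991 -0.08708453  0.11      ] ang 126.31415205457972
side bar 11 [263.63636364 151.63636364] [0.6015717  0.09562259 0.11      ] ang 148.00871983159865
side bar 14 [260.42857143 182.35714286] [ 0.56036985 -0.09131027  0.11      ] ang 128.4879459843008
```

View pics/crop1.png

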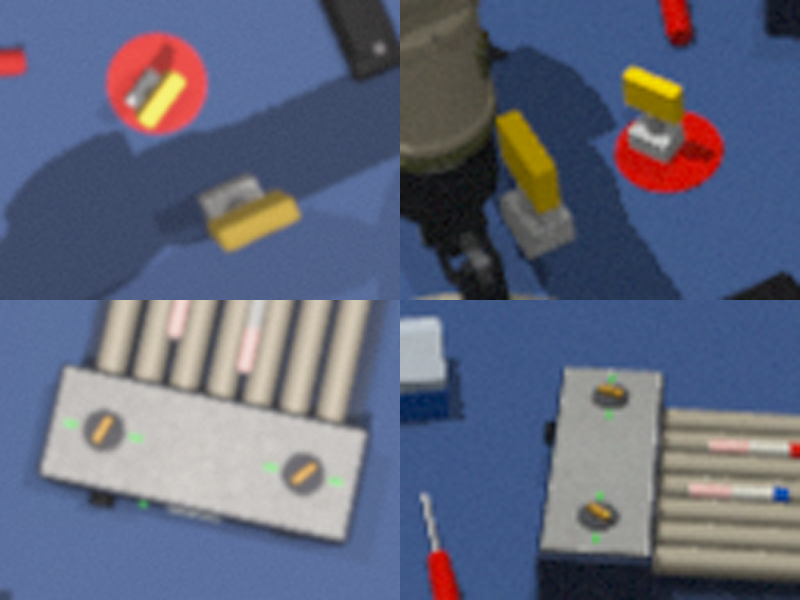

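The crop confirms it: the small key stands on the 100 mm pad, and its handle fits 56x16 mm in both views (top and side agree to 1.5 mm). The other key is clearly bigger. The bars are 190.6 mm apart (expected 190). Both are part-open, left by about 20° and right by about 40°, with mixer yaw about -12.5°. Next I'll refine the cover fit and compute the first move.

```bash
cat >> lib.py <<'E'
from scipy.spatial.transform import Rotation as Ro
def goal(x,y,z,yaw,obs=None):  # yaw(deg) of tool x, tool down -> row (turn deg, shift m) from present pose
    o=obs or status.get_obs(); R0=Ro.from_quat(o["ee_rot"]); a=np.radians(yaw)
    R1=Ro.from_matrix(np.array([[np.cos(a),np.sin(a),0],[np.sin(a),-np.cos(a),0],[0,0,-1]]))
    r=np.degrees((R0.inv()*R1).as_rotvec()); d=R0.inv().apply(np.array([x,y,z])-o["position"])
    return np.round(r,2),np.round(d,4)
def yawnow(o): 
    m=Ro.from_quat(o["ee_rot"]).as_matrix(); return np.degrees(np.arctan2(m[1,0],m[0,0])), np.degrees(np.arccos(-m[2,2]))
E
cat > c.py <<'E'
from lib import *
I={n:cv2.imread(f"raw_{n}0.png") for n in("top","side")}
H={n:cv2.cvtColor(i,cv2.COLOR_BGR2HSV).astype(int) for n,i in I.items()}
ob={}
for n in H:
    q=np.zeros((384,512),np.uint8); pts=proj(n,place(box(.13,.32,.1,.1),.58,.004,np.radians(-12.5)))
    cv2.fillConvexPoly(q,cv2.convexHull(pts.astype(np.int32)),1)
    g=(q>0)&(H[n][...,1]<45)&(H[n][...,2]>95); g=cv2.morphologyEx(blob(g,pts.mean(0)).astype(np.uint8),cv2.MORPH_OPEN,np.ones((3,3)))
    k=max(cv2.findContours(g,0,2)[0],key=cv2.contourArea); ob[n]=np.zeros_like(q); cv2.drawContours(ob[n],[k],-1,1,-1)
S=box(.11,.3,.1,.1)
for o in(ob,{"top":ob["top"]},{"side":ob["side"]}):
    p,e=fit(S,o,[.58,.004,-.218]); s,c=np.sin(p[2]),np.cos(p[2])
    print(p[:2],np.degrees(p[2]),e,"L",p[:2]+.095*np.array([-s,c]),"R",p[:2]-.095*np.array([-s,c]))
print(goal(.3787,-.2563,.14,140), goal(.3787,-.2563,.068,140))
E
timeout 400 python3 c.py
```

```text
[0.58139819 0.00692192] -12.584999362159397 0.3328956535988582 L [0.60209752 0.09963943] R [ 0.56069885 -0.0857956 ]
[0.58098059 0.00336341] -12.423161866972533 0.1088657333294525 L [0.60141795 0.09613902] R [ 0.56054323 -0.0894122 ]
[0.581862  0.0080531] -12.356515313060765 0.22043022337139984 L [0.60219143 0.10085242] R [ 0.56153257 -0.08474622]
(array([-5.0000e-02, -8.0000e-02, -1.1801e+02]), array([ 0.2552, -0.2451,  0.1049])) (array([-5.0000e-02, -8.0000e-02, -1.1801e+02]), array([ 0.2552, -0.245 ,  0.1769]))
```

Emit:
play_rows(plan=[0,0,-118,0.255,-0.245,0.05,0.6,0,0,-118,0.255,-0.245,0.05,0.6,0,0,-118,0.255,-0.245,0.05,0.6,0,0,-118,0.255,-0.245,0.05,0.6,0,0,-118,0.255,-0.245,0.05,0.6,0,0,-118,0.255,-0.245,0.05,0.6,0,0,-118,0.255,-0.245,0.05,0.6,0,0,-118,0.255,-0.245,0.05,0.6,0,0,-118,0.255,-0.245,0.105,0.6,0,0,-118,0.255,-0.245,0.105,0.6,0,0,-118,0.255,-0.245,0.105,0.6,0,0,-118,0.255,-0.245,0.105,0.6,0,0,-118,0.255,-0.245,0.105,0.6,0,0,-118,0.255,-0.245,0.105,0.6])

```text
clock: 1.85
position: [0.3788, -0.2569, 0.1404]
ee_rot: [0.343, 0.939, -0.0, 0.0]
ft_force: [0.0, -0.6, 1.0]
grip_width: 0.597
grasp_force: 0.0
```

```bash
python3 - <<'E'
from lib import *
o=status.get_obs(); print(o["clock"],o["position"],yawnow(o),o["joint_pos"],o["grip_width"],goal(.3787,-.2563,.068,140))
out=[]
for n in("top","side"):
    im=viewer.camera(n)[:,:,::-1]; cv2.imwrite(f"raw_{n}1.png",im)
    x,y=proj(n,[[.3787,-.2563,.08]])[0].astype(int); out.append(cv2.resize(im[y-45:y+45,x-30:x+30],(400,600),interpolation=cv2.INTER_CUBIC))
cv2.imwrite("pics/g1.png",np.hstack(out))
E
```

```text
1.85 [ 0.37876264 -0.25693449  0.14037696] (np.float64(139.84621057946663), np.float64(0.013255666208039522)) [ 0.92185184  0.08382458 -0.43918371  1.99515976  0.04069207  1.07067002
  1.33448662] 0.596880285402699 (array([-0.  ,  0.01, -0.15]), array([0.0005, 0.0004, 0.0724]))
```

View pics/g1.png

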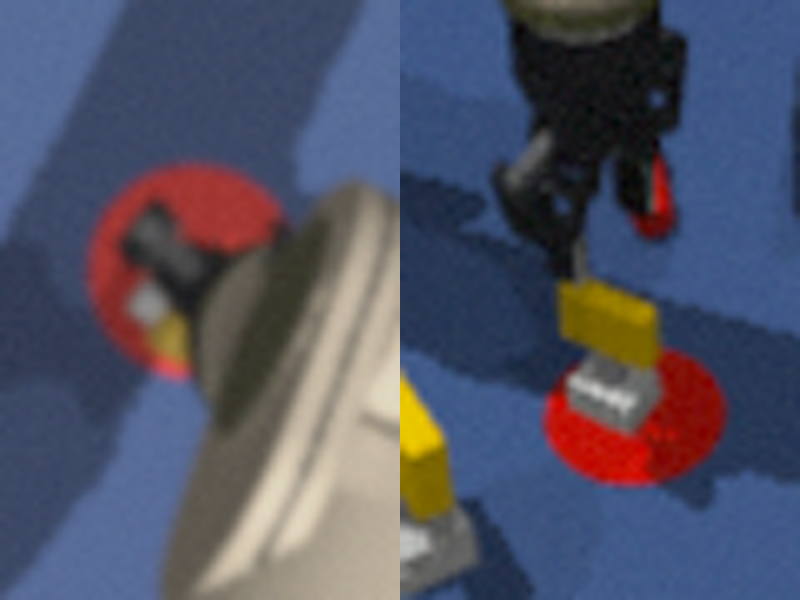

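Both views show the gripper straddling the yellow handle (top crop, yellow at (170,340); side crop, handle centred at (610,320) below the fingers). Descend and grip.

Emit:
play_rows(plan=[0,0,0,0,0,0.03,0.6,0,0,0,0,0,0.055,0.6,0,0,0,0,0,0.072,0.6,0,0,0,0,0,0.072,0.6,0,0,0,0,0,0.072,0.3,0,0,0,0,0,0.072,0.1,0,0,0,0,0,0.072,0,0,0,0,0,0,0.072,0,0,0,0,0,0,0.072,0,0,0,0,0,0,0.072,0,0,0,0,0,0,0.072,0], squeeze=60)

```text
clock: 3.32
position: [0.3794, -0.2574, 0.0693]
ee_rot: [0.342, 0.94, -0.0, 0.001]
ft_force: [-0.7, -0.5, 7.4]
grip_width: 0.175
grasp_force: 59.3
```

Emit:
play_rows(plan=[0,0,0,0,0,-0.01,0,0,0,0,0,0,-0.03,0,0,0,0,0,0,-0.06,0,0,0,0,0,0,-0.1,0,0,0,0,0,0,-0.14,0,0,0,0,0,0,-0.16,0,0,0,0,0,0,-0.16,0])

```text
clock: 4.2
position: [0.3793, -0.2571, 0.2298]
ee_rot: [0.342, 0.94, -0.001, 0.001]
ft_force: [-0.7, 0.1, -1.8]
grip_width: 0.176
grasp_force: 58.4
```

```bash
python3 - <<'E'
from lib import *
o=status.get_obs(); print(o["clock"],o["position"],yawnow(o),o["ft_force"],goal(.6014,.0963,.215,146.5))
E
```

```text
4.2 [ 0.37928369 -0.25711184  0.22984373] (np.float64(139.99258425356086), np.float64(0.16823704711731605)) [-0.70002646  0.05352213 -1.78195229] (array([-0.01,  0.17, -6.51]), array([0.0571, 0.4135, 0.0147]))
```

Emit:
play_rows(plan=[0,0,-0.5,0.003,0.02,0,0,0,0,-1,0.009,0.065,0,0,0,0,-2,0.016,0.115,0,0,0,0,-3,0.023,0.165,0.003,0,0,0,-4,0.03,0.215,0.006,0,0,0,-5,0.037,0.265,0.01,0,0,0,-5.5,0.044,0.315,0.013,0,0,0,-6,0.051,0.365,0.015,0,0,0,-6.5,0.055,0.398,0.015,0,0,0,-6.5,0.057,0.411,0.015,0,0,0,-6.5,0.057,0.4135,0.015,0,0,0,-6.5,0.057,0.4135,0.015,0,0,0,-6.5,0.057,0.4135,0.015,0])

```text
clock: 5.82
position: [0.6008, 0.0952, 0.2134]
ee_rot: [0.289, 0.957, -0.0, 0.0]
ft_force: [-0.2, -0.3, -1.7]
grip_width: 0.181
grasp_force: 58.7
```

```bash
cat > look.py <<'E'
from lib import *
import sys
tag,cx,cy=sys.argv[1],float(sys.argv[2]),float(sys.argv[3])
o=status.get_obs(); print(o["clock"],o["position"],yawnow(o),o["ft_force"],o["joint_pos"])
out=[]
for n in("top","side"):
    im=viewer.camera(n)[:,:,::-1].copy(); cv2.imwrite(f"raw_{n}{tag}.png",im)
    h=cv2.cvtColor(im,cv2.COLOR_BGR2HSV).astype(int); dz=o["position"][2]-.0693+.003
    yel=(abs(h[...,0]-27)<9)&(h[...,1]>110)&(h[...,2]>70)
    P=box(.056,.016,.046+dz,.086+dz)
    x,y=proj(n,[[cx,cy,.13]])[0].astype(int); w=np.s_[y-38:y+38,x-25:x+25]
    c=cv2.resize(im[w],(400,600),interpolation=cv2.INTER_CUBIC)
    q=proj(n,place(P,o["position"][0],o["position"][1],np.radians(yawnow(o)[0])))
    hull=cv2.convexHull(((q-[x-25,y-38]+.5)*[8,600/76]).astype(np.int32)); cv2.polylines(c,[hull],True,(255,0,255),1)
    out.append(c)
    try:
        b=blob(yel,q.mean(0)); print(n,"yellow",b.sum(),np.argwhere(b)[:,::-1].mean(0),"model",q.mean(0))
        if n=="side": print(fit(P,{n:b},[*o["position"][:2],np.radians(yawnow(o)[0])]))
    except ValueError: pass
cv2.imwrite(f"pics/{tag}.png",np.hstack(out))
E
python3 look.py h1 .6014 .0963
```

```text
5.825 [0.60078254 0.09516485 0.21339393] (np.float64(146.3930195198544), np.float64(0.04803792421546225)) [-0.192887   -0.3082521  -1.74340259] [ 0.3380706   0.40755414 -0.73651141  1.52094576  0.279212    1.32088347
  0.55726987]
top yellow 265 [ 58.06037736 193.74339623] model [180.71719528 167.19996527]
side yellow 47 [267.82978723 131.78723404] model [264.00892525 131.27358008]
(array([0.61858204, 0.1115808 , 1.42672168]), np.float64(0.7481852315394243))
```

View pics/h1.png

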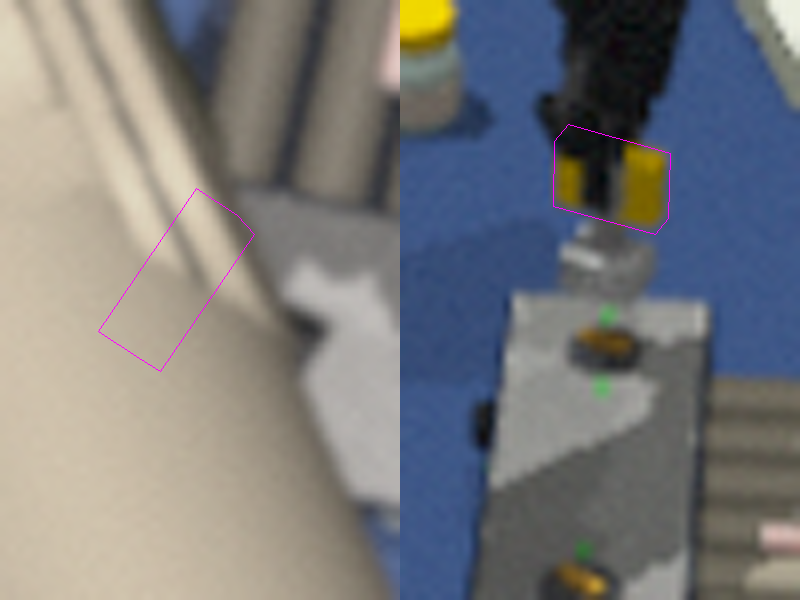

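The side crop shows the key held upright, with the overlay (magenta) matching the handle within about 0.5 px, and the left bar at (605,345) below it. The arm hides the top view. Lower slowly, watching the force.

Emit:
play_rows(plan=[0,0,0,0,0.001,0.015,0,0,0,0,0,0.001,0.028,0,0,0,0,0,0.001,0.032,0,0,0,0,0,0.001,0.035,0,0,0,0,0,0.001,0.038,0,0,0,0,0,0.001,0.038,0])

```text
clock: 6.68
position: [0.6015, 0.0973, 0.1753]
ee_rot: [0.288, 0.958, -0.0, 0.0]
ft_force: [-0.4, 0.8, -1.0]
grip_width: 0.174
grasp_force: 58.8
```

Emit:
play_rows(plan=[0,0,0,0,0,0.003,0,0,0,0,0,0,0.005,0,0,0,0,0,0,0.006,0,0,0,0,0,0,0.006,0])

```text
clock: 7.18
position: [0.6015, 0.0973, 0.1694]
ee_rot: [0.288, 0.958, -0.0, 0.0]
ft_force: [-0.2, -0.9, 1.4]
grip_width: 0.181
grasp_force: 58.9
```

```bash
python3 - <<'E'
from lib import *
o=status.get_obs(); print(o["clock"],o["position"],yawnow(o),o["ft_force"],o["torque"]); print(goal(.6014,.0963,o["position"][2],77.5))
E
```

```text
7.175 [0.60150368 0.09729227 0.16940201] (np.float64(146.49082933510184), np.float64(0.010332819015206456)) [-0.19514048 -0.92484816  1.41336676] [-0.05576292  0.1967659   0.00696137]
(array([0.000e+00, 1.000e-02, 6.899e+01]), array([-0.0005, -0.0009,  0.    ]))
```

Seated with no resistance (z 0.1694 = 0.103 + 0.0663). Now turn clockwise, including the slot play.

Emit:
play_rows(plan=[0,0,5,0,0,0,0,0,0,12,0,0,0,0,0,0,20,0,0,0,0,0,0,28,0,0,0,0,0,0,36,0,0,0,0,0,0,44,0,0,0,0,0,0,52,0,0,0,0,0,0,60,0,0,0,0,0,0,66,0,0,0,0,0,0,70,0,0,0,0,0,0,73,0,0,0,0,0,0,75,0,0,0,0,0,0,75,0,0,0,0,0,0,75,0,0,0])

```text
invalid input
```

Miscount at the end of the list; resending.

Emit:
play_rows(plan=[0,0,5,0,0,0,0,0,0,12,0,0,0,0,0,0,20,0,0,0,0,0,0,28,0,0,0,0,0,0,36,0,0,0,0,0,0,44,0,0,0,0,0,0,52,0,0,0,0,0,0,60,0,0,0,0,0,0,66,0,0,0,0,0,0,70,0,0,0,0,0,0,73,0,0,0,0,0,0,75,0,0,0,0,0,0,75,0,0,0,0,0,0,75,0,0,0,0])

```text
clock: 8.93
position: [0.6007, 0.097, 0.1694]
ee_rot: [0.812, 0.584, -0.001, -0.0]
ft_force: [-6.0, -1.3, 4.2]
grip_width: 0.179
grasp_force: 59.5
```

```bash
python3 - <<'E'
from lib import *
o=status.get_obs(); print(o["clock"],o["position"],yawnow(o),o["ft_force"],o["torque"],o["joint_pos"])
E
```

```text
8.925 [0.60069516 0.09699656 0.1694043 ] (np.float64(71.48968590974448), np.float64(0.11611645093431743)) [-5.99260257 -1.3333467   4.184685  ] [-0.45608425  1.3808033   0.05814583] [ 0.16473545  0.39500748 -0.50546932  1.58047548  0.20016262  1.21991819
 -0.70058744]
```

Emit:
play_rows(plan=[0,0,1,0,0,0,0,0,0,2,0,0,0,0,0,0,3,0,0,0,0,0,0,3,0,0,0,0])

```text
clock: 9.43
position: [0.6007, 0.0971, 0.1694]
ee_rot: [0.827, 0.563, -0.001, -0.0]
ft_force: [-5.0, -2.4, 3.9]
grip_width: 0.179
grasp_force: 59.5
```

```bash
cat > st.py <<'E'
from lib import *
o=status.get_obs(); print(o["clock"],o["position"],yawnow(o),o["ft_force"],o["torque"],o["joint_pos"])
E
python3 st.py
```

```text
9.425 [0.60065097 0.09710315 0.1694267 ] (np.float64(68.49759729449634), np.float64(0.11968747516341258)) [-4.99162401 -2.44711566  3.93857216] [-0.41791833  1.43635257  0.25029451] [ 0.15825562  0.39352106 -0.49721346  1.58081875  0.1964467   1.21929948
 -0.75044474]
```

Emit:
play_rows(plan=[0,0,1,0,0,0,0,0,0,2,0,0,0,0,0,0,2,0,0,0,0])

```text
clock: 9.8
position: [0.6006, 0.0971, 0.1694]
ee_rot: [0.836, 0.548, -0.001, -0.0]
ft_force: [-5.4, -2.3, 5.1]
grip_width: 0.172
grasp_force: 59.6
```

```bash
python3 st.py
```

```text
9.8 [0.60057058 0.09710751 0.16938371] (np.float64(66.52230997184274), np.float64(0.13119443247636003)) [-5.38220612 -2.30603886  5.05454236] [-0.53022249  1.44060212  0.47021863] [ 0.15397032  0.39255242 -0.49172052  1.58116902  0.19410955  1.21891861
 -0.7833852 ]
```

Torque 0.47 N m, well above the 0.06 friction, so the left screw is at its stop. Back off within the slot play and lift.

Emit:
play_rows(plan=[0,0,-5,0,0,0,0,0,0,-9.5,0,0,0,0,0,0,-9.5,0,0,0,0,0,0,-9.5,0,0,-0.005,0,0,0,-9.5,0,0,-0.012,0,0,0,-9.5,0,0,-0.025,0,0,0,-9.5,0,0,-0.044,0,0,0,-9.5,0,0,-0.044,0])

```text
clock: 10.8
position: [0.6025, 0.0977, 0.2158]
ee_rot: [0.788, 0.616, 0.002, 0.001]
ft_force: [0.1, 0.8, -0.8]
grip_width: 0.177
grasp_force: 58.8
```

```bash
python3 st.py; python3 -c "
from lib import *
print(goal(.5604,-.0891,.2134,127))"
```

```text
10.8 [0.60253804 0.09767913 0.21582454] (np.float64(75.98221037322709), np.float64(0.22169809294501042)) [ 0.09180529  0.83902956 -0.83543546] [ 0.00254889 -0.0456123   0.02744572] [ 0.17857307  0.36211459 -0.52470483  1.52391804  0.18592323  1.30149264
 -0.61153336]
(array([ 2.300e-01,  2.000e-02, -5.102e+01]), array([-0.1914,  0.0044,  0.0022]))
```

Emit:
play_rows(plan=[0,0,-4,-0.015,0.001,0,0,0,0,-12,-0.045,0.001,0,0,0,0,-21,-0.08,0.002,0,0,0,0,-30,-0.115,0.003,0,0,0,0,-39,-0.15,0.004,0.001,0,0,0,-46,-0.178,0.004,0.002,0,0,0,-50,-0.189,0.0045,0.002,0,0,0,-51,-0.191,0.0045,0.002,0,0,0,-51,-0.191,0.0045,0.002,0,0,0,-51,-0.191,0.0045,0.002,0])

```text
clock: 12.05
position: [0.5598, -0.0881, 0.2113]
ee_rot: [0.446, 0.895, 0.0, 0.0]
ft_force: [0.2, 0.1, -2.1]
grip_width: 0.178
grasp_force: 58.8
```

```bash
python3 look.py h2 .5604 -.0893; python3 - <<'E'
from lib import *
im=cv2.imread("pics/h2.png")[:,400:]; full=cv2.imread("raw_sideh2.png"); x,y=proj("side",[[.6014,.0963,.11]])[0].astype(int)
l=cv2.resize(full[y-25:y+25,x-17:x+16],(400,600),interpolation=cv2.INTER_CUBIC); cv2.imwrite("pics/h2b.png",np.hstack([l,im])); print(goal(.5604,-.0891,.2134,127))
E
```

```text
12.05 [ 0.55978329 -0.08809711  0.21131197] (np.float64(127.01416720092277), np.float64(0.014574444840665559)) [ 0.1695068   0.05034132 -2.09382003] [ 0.55976859  0.27713333 -0.57143547  1.64148344  0.15538854  1.26860453
  0.60533409]
top yellow 286 [336.94405594 287.31468531] model [250.77215251 182.85750379]
side yellow 66 [263.43939394 162.78787879] model [260.60590417 161.36931214]
(array([ 0.57029865, -0.0889596 ,  1.50937984]), np.float64(0.5528223410576352))
(array([ 0.01, -0.  ,  0.02]), array([-0.001 ,  0.0001, -0.0021]))
```

View pics/h2b.png

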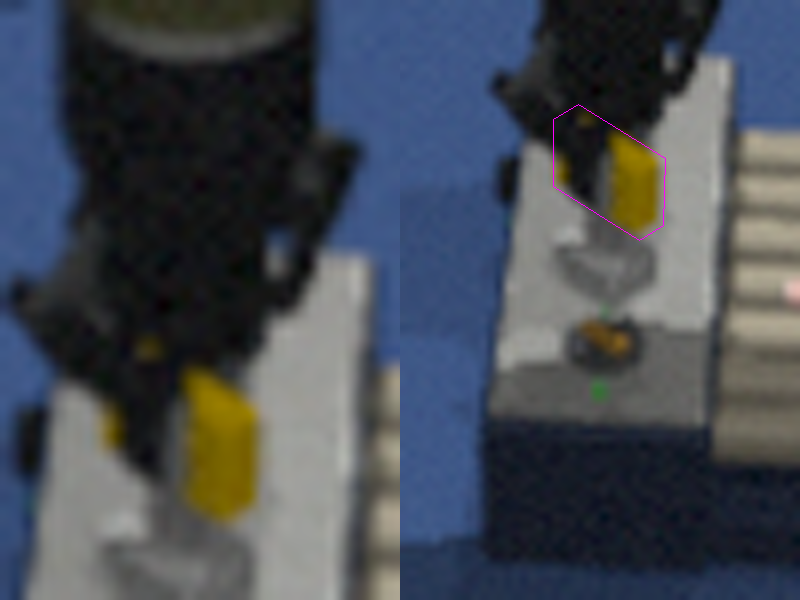

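The key still sits square in the grip (overlay within about 0.7 px), and the right bar is directly below at (603,340). The gripper hides the left screw, so I'll check that one later. Lower onto the right bar.

Emit:
play_rows(plan=[0,0,0,0,0,0.015,0,0,0,0,0,0,0.026,0,0,0,0,0,0,0.03,0,0,0,0,0,0,0.033,0,0,0,0,0,0,0.036,0,0,0,0,0,0,0.036,0])

```text
clock: 12.9
position: [0.5596, -0.0891, 0.1753]
ee_rot: [0.446, 0.895, -0.0, 0.0]
ft_force: [-0.1, 0.4, -1.2]
grip_width: 0.177
grasp_force: 58.8
```

Emit:
play_rows(plan=[0,0,0,0,0,0.003,0,0,0,0,0,0,0.005,0,0,0,0,0,0,0.006,0,0,0,0,0,0,0.006,0])

```text
clock: 13.4
position: [0.5597, -0.0891, 0.1694]
ee_rot: [0.446, 0.895, -0.0, 0.0]
ft_force: [-0.7, -0.8, 0.3]
grip_width: 0.18
grasp_force: 58.9
```

```bash
python3 st.py
```

```text
13.4 [ 0.55968585 -0.0891081   0.16941177] (np.float64(126.9902102222174), np.float64(0.01412704915307195)) [-0.69658926 -0.78638842  0.31599083] [-0.02495069  0.08139266 -0.02587559] [ 0.55387219  0.31261578 -0.56521573  1.69188729  0.17861092  1.18861555
  0.58929221]
```

Seated. Turn from 127° to about 70°, then press on to the stop.

Emit:
play_rows(plan=[0,0,5,0,0,0,0,0,0,12,0,0,0,0,0,0,20,0,0,0,0,0,0,28,0,0,0,0,0,0,36,0,0,0,0,0,0,44,0,0,0,0,0,0,50,0,0,0,0,0,0,54,0,0,0,0,0,0,57,0,0,0,0,0,0,58,0,0,0,0,0,0,58,0,0,0,0])

```text
clock: 14.78
position: [0.5596, -0.0887, 0.1694]
ee_rot: [0.824, 0.567, 0.0, -0.0]
ft_force: [-2.1, 3.2, 1.3]
grip_width: 0.178
grasp_force: 59.2
```

```bash
python3 st.py
```

```text
14.775 [ 0.55957019 -0.08865762  0.16937149] (np.float64(69.05831318038983), np.float64(0.020927302953926877)) [-2.06508245  3.24685213  1.32156028] [0.68109114 0.44971805 0.12819481] [ 0.43937882  0.29121794 -0.42682411  1.69810143  0.12854055  1.18020446
 -0.38615554]
```

Emit:
play_rows(plan=[0,0,1,0,0,0,0,0,0,2,0,0,0,0,0,0,3,0,0,0,0,0,0,3.5,0,0,0,0,0,0,3.5,0,0,0,0])

```text
clock: 15.4
position: [0.5596, -0.0888, 0.1694]
ee_rot: [0.841, 0.541, -0.0, -0.0]
ft_force: [-3.0, 4.1, 3.9]
grip_width: 0.178
grasp_force: 59.7
```

```bash
python3 st.py
```

```text
15.4 [ 0.5595553  -0.08877043  0.16937388] (np.float64(65.50388298222667), np.float64(0.013512562112543156)) [-2.98791105  4.05158255  3.92023558] [1.09445591 0.86442487 0.55305489] [ 0.43258577  0.29015162 -0.41857614  1.6984524   0.12596217  1.17982161
 -0.4461418 ]
```

Right screw at its stop (0.55 N m). Back off, lift, and move towards the pad with a yaw near neutral.

Emit:
play_rows(plan=[0,0,-5,0,0,0,0,0,0,-10.5,0,0,0,0,0,0,-10.5,0,0,0,0,0,0,-10.5,0,0,-0.005,0,0,0,-10.5,0,0,-0.012,0,0,0,-10.5,0,0,-0.025,0,0,0,-10.5,0,0,-0.044,0,0,0,-10.5,0,0,-0.05,0,0,0,-10.5,0,0,-0.05,0])

```text
clock: 16.52
position: [0.5599, -0.0891, 0.22]
ee_rot: [0.788, 0.616, 0.0, 0.001]
ft_force: [-0.4, 0.1, -1.3]
grip_width: 0.179
grasp_force: 58.9
```

```bash
python3 st.py; python3 - <<'E'
from lib import *
from scipy.optimize import least_squares
for n,c in(("top",(305.8,243)),("side",(221,240))):
    im=cv2.imread(f"raw_{n}0.png"); h=cv2.cvtColor(im,cv2.COLOR_BGR2HSV).astype(int)
    r=blob(((h[...,0]<6)|(h[...,0]>174))&(h[...,1]>150)&(h[...,2]>90),c)
    k=max(cv2.findContours(r.astype(np.uint8),0,1)[0],key=cv2.contourArea)[:,0].astype(float)
    P=np.array([ray(n,p,.003)[:2] for p in k])
    s=least_squares(lambda q:np.hypot(*(P-q[:2]).T)-q[2],[.387,-.262,.05],loss="soft_l1",f_scale=.001); print(n,s.x)
print(goal(.387,-.262,.2,100))
E
```

```text
16.525 [ 0.55990664 -0.0891371   0.22000438] (np.float64(75.97906034739154), np.float64(0.07124106042109299)) [-0.39140386  0.0601979  -1.29070551] [4.67623479e-05 3.97945154e-02 2.84089498e-03] [ 0.45832717  0.25232895 -0.44624086  1.63578405  0.11311923  1.27786391
 -0.25288688]
top [ 0.39016213 -0.26390083  0.04573605]
side [ 0.39008069 -0.26613029  0.04546844]
(array([ 7.000e-02,  2.000e-02, -2.402e+01]), array([-0.2096, -0.1259,  0.0199]))
```

```bash
python3 -c "
from lib import *
print(goal(.389,-.264,.17,140),goal(.389,-.264,.0703,140))"
```

```text
(array([ 6.000e-02,  4.000e-02, -6.402e+01]), array([-0.2111, -0.1235,  0.0499])) (array([ 6.000e-02,  4.000e-02, -6.402e+01]), array([-0.2111, -0.1236,  0.1496]))
```

Emit:
play_rows(plan=[0,0,-4,-0.015,-0.009,0,0,0,0,-12,-0.04,-0.024,0,0,0,0,-20,-0.07,-0.041,0,0,0,0,-28,-0.1,-0.058,0,0,0,0,-36,-0.13,-0.076,0.01,0,0,0,-44,-0.16,-0.094,0.02,0,0,0,-52,-0.185,-0.108,0.03,0,0,0,-59,-0.2,-0.117,0.04,0,0,0,-63,-0.209,-0.122,0.05,0,0,0,-64,-0.211,-0.1235,0.05,0,0,0,-64,-0.211,-0.1235,0.05,0,0,0,-64,-0.211,-0.1235,0.05,0])

```text
clock: 18.02
position: [0.3893, -0.2636, 0.1697]
ee_rot: [0.342, 0.94, -0.0, 0.0]
ft_force: [-0.1, 0.6, -1.2]
grip_width: 0.183
grasp_force: 58.8
```

```bash
python3 st.py; python3 - <<'E'
from lib import *
print(goal(.389,-.264,.0703,140))
out=[]
for n in("top","side"):
    im=viewer.camera(n)[:,:,::-1].copy(); cv2.imwrite(f"raw_{n}2.png",im)
    x,y=proj(n,[[.581,.0035,.11]])[0].astype(int); w=45 if n=="top" else 30
    out.append(cv2.resize(im[y-w*3//4:y+w*3//4,x-w:x+w],(400,300),interpolation=cv2.INTER_CUBIC))
    x,y=proj(n,[[.389,-.264,.06]])[0].astype(int); w=40
    out.append(cv2.resize(im[y-30:y+30,x-w:x+w],(400,300),interpolation=cv2.INTER_CUBIC))
    h=cv2.cvtColor(im,cv2.COLOR_BGR2HSV).astype(int); br=(abs(h[...,0]-17)<9)&(h[...,1]>110)&(h[...,2]>90)
    for P in([.6014,.0963,.11],[.5604,-.0893,.11]):
        try:
            b=blob(br,proj(n,[P])[0]); wp=np.array([ray(n,p,.11)[:2] for p in np.argwhere(b)[:,::-1].astype(float)]); ev=np.linalg.eigh(np.cov(wp.T))[1][:,-1]
            print(n,b.sum(),wp.mean(0),np.degrees(np.arctan2(ev[1],ev[0]))%180)
        except Exception as e: print(n,e)
cv2.imwrite("pics/chk.png",np.vstack([np.hstack(out[:2]),np.hstack(out[2:])]))
E
```

```text
18.025 [ 0.38928727 -0.26357948  0.16969959] (np.float64(139.98189825950854), np.float64(0.04020988662581214)) [-0.09589406  0.61641476 -1.21303496] [ 0.05153711 -0.01976381  0.04073154] [ 0.84234404  0.07203344 -0.35526448  1.93778704  0.0276049   1.13569989
  1.34865402]
(array([ 0.01,  0.04, -0.02]), array([ 0.    , -0.0005,  0.0994]))
top 18 [0.60047161 0.09795616] 79.69163783108216
top 19 [ 0.56012836 -0.0862647 ] 80.07056677134727
side 8 [0.60115355 0.09662632] 81.15649287112169
side 11 [ 0.55981504 -0.08862395] 74.12538709795987
```

View pics/chk.png

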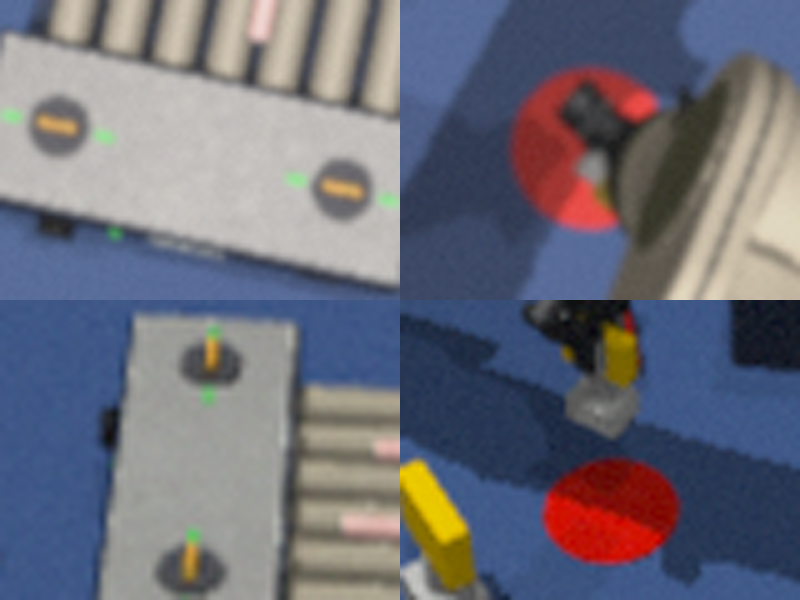

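Both bars now lie in line with their green marks: left at crop (57,126), right at (342,188), measured at 80° ± 3 against 77.5° expected. The torque stop was confirmed on both. The pad at (612,510) is free under the key. Set the key down and release.

Emit:
play_rows(plan=[0,0,0,0,0,0.03,0,0,0,0,0,0,0.06,0,0,0,0,0,0,0.083,0,0,0,0,0,0,0.092,0,0,0,0,0,0,0.096,0,0,0,0,0,0,0.099,0,0,0,0,0,0,0.1,0,0,0,0,0,0,0.1,0])

```text
clock: 19.12
position: [0.3889, -0.264, 0.0697]
ee_rot: [0.342, 0.94, -0.0, 0.0]
ft_force: [0.5, 0.1, -0.6]
grip_width: 0.178
grasp_force: 58.9
```

Emit:
play_rows(plan=[0,0,0,0,0,0.0005,0,0,0,0,0,0,0.0005,0,0,0,0,0,0,0.0005,0.22,0,0,0,0,0,0.0005,0.26,0,0,0,0,0,0.0005,0.35,0,0,0,0,0,0.0005,0.5,0,0,0,0,0,0.0005,0.55,0,0,0,0,0,0.0005,0.55,0,0,0,0,0,-0.01,0.55,0,0,0,0,0,-0.04,0.55,0,0,0,0,0,-0.09,0.55,0,0,0,0,0,-0.14,0.55,0,0,0,0,0,-0.17,0.55,0,0,0,0,0,-0.17,0.55], squeeze=20)

```text
clock: 20.88
position: [0.3898, -0.2644, 0.2424]
ee_rot: [0.342, 0.94, -0.001, 0.003]
ft_force: [-0.2, 0.7, -0.8]
grip_width: 0.552
grasp_force: 0.0
```

```bash
python3 st.py; python3 - <<'E'
from lib import *
out=[]
for n in("top","side"):
    im=viewer.camera(n)[:,:,::-1].copy(); cv2.imwrite(f"raw_{n}3.png",im)
    out.append(cv2.resize(im,(400,300),interpolation=cv2.INTER_AREA))
    x,y=proj(n,[[.389,-.264,.06]])[0].astype(int)
    out.append(cv2.resize(im[y-30:y+30,x-40:x+40],(400,300),interpolation=cv2.INTER_CUBIC))
h=cv2.cvtColor(im,cv2.COLOR_BGR2HSV).astype(int)
b=blob((abs(h[...,0]-27)<9)&(h[...,1]>110)&(h[...,2]>70),proj("side",[[.389,-.264,.07]])[0])
print(fit(box(.056,.016,.049,.089),{"side":b},[.389,-.264,np.radians(140)]))
cv2.imwrite("pics/end.png",np.vstack([np.hstack(out[:2]),np.hstack(out[2:])]))
E
```

```text
20.875 [ 0.38980906 -0.26444837  0.24244823] (np.float64(139.99554765699523), np.float64(0.3006451099554728)) [-0.15008832  0.68252774 -0.7945372 ] [-0.05000654  0.0190991  -0.00315849] [ 0.85277561  0.00871557 -0.3534489   1.84204783  0.00394349  1.28617932
  1.37083703]
(array([ 0.38721929, -0.26207035,  2.37292668]), np.float64(0.12680615870509276))
```

View pics/end.png

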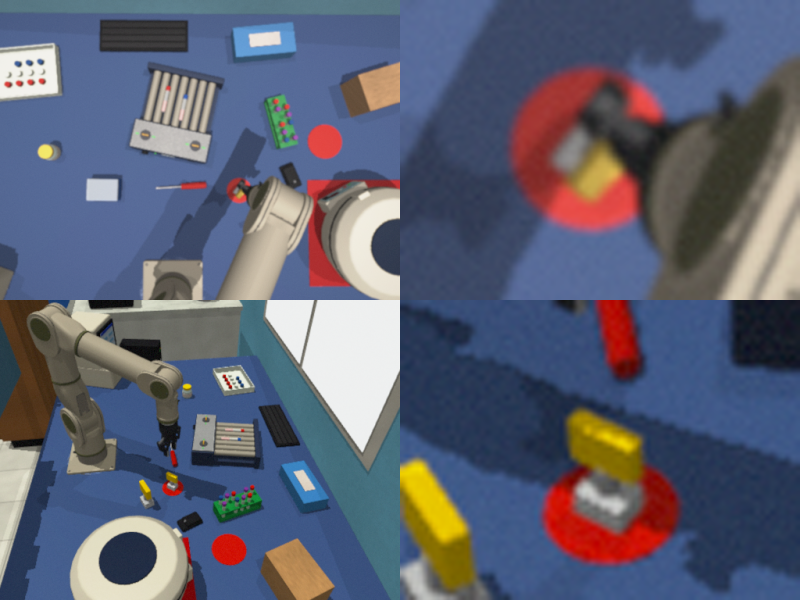

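The side crop shows the key upright on the small pad, foot at (610,500), about 4 mm from the pad centre. The gripper is clear above it and everything else is in place. Handing in.

```bash
python3 -c "
from workcell import manip
print(manip.hand_in())"
```

```text
the job is handed in; nothing more can be done
None
```

Both screws were turned with the small key to their stops, each bar in line with its green marks; the key stands upright on the small red pad, and the job was handed in at about 21 s.

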